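# Start a key-load test on the bench tester

### The arm

A 6-joint arm with a two-finger parallel gripper is mounted at the origin on the work surface. World frame = base frame: x ahead of the robot, y to its left, z up, the work surface at z = 0. Lengths are in m, angles in rad, forces in N, time in s.
With the tool pointing down it reaches from about 0.425 to 1.125 m from the base axis. Payload 14.9 kg.
Tool frame: the origin (TCP) lies at the very end of the fingers, on their centre line; the grasp point (between the pads) lies grip_point_offset behind it (grip_point_offset is the distance from the TCP to the grasp point, in m); z points along the fingers, y is the line along which they close (so a half turn about z gives the same grasp; the last joint's range is limited). The gripper opens to 91 mm and grips with 3 to 60 N. Pads are 32 mm wide; open, the fingers measure 118 mm over their backs; the gripper's body (76 mm by 178 mm) begins 60 mm behind the grasp point.
Start: joints at [1.071, 0.379, 1.734, -0, 1.028, -0.033], TCP at [0.315, 0.625, 0.214] pointing down, gripper open.
Joint ranges: [-2.77, 2.77], [-0.74, 2.19], [0, 2.66], [-1.06, 4.2], [0.31, 2.87], [-3.08, 3.08]. Speed limits (rad/s): [1.89, 1.89, 2.39, 3.14, 3.14, 3.14].

### API

Orientations are given as a 3x3 rotation matrix whose columns are the frame's x, y, z axes.
In Python, from workcell import * gives the robot as it stands.
- The arm moves only by the tool drive_tool, never from a script. Its argument "series" is a list of rows, each a list of 5 numbers: the shift along the tool's x, y, z in cm, then the turn about the tool's z in rad, then the closure, from -1 (fully open) to 1 (shut), so that 0 is half open. A call has 1 to 8 rows; each row shifts and turns the commanded pose from where the row before left it, along the tool's axes as they then stand; what a row does not reach is not made up. A row lasts 1/10 s, in which the tool goes at most 50 mm and 8.59 degrees, less where a joint would pass 70% of its speed; a pose out of reach is approached as far as the arm can. A call with a gripper value outside its range is refused whole. The fingers move at their own pace and stop on an object; the grip force is fixed at half the most. Time passes only in rows, so rows that do not move let the fingers close. It gives the time, the measured TCP pose, the force, the opening and the grip force at its end, in the units of the state.
- read_state(): the state, without advancing time (a new reading comes with each control period).
- grab_frame(name): name is "side" or "top" or "wrist"; returns a dict with "frame" (420x560x3 uint8, red, green, blue), "range_z" (420x560 float32, m along the optical axis (not along the pixel's ray), 0 where there is no reading), "fx", "fy", "cx", "cy" (pixels), "k1" (the pictures are not rectified: a ray, as slopes to the right and down, at radius r is drawn at 1 + k1 r^2 times it, then the intrinsics apply), "view" (4x4, takes a point from world to camera coordinates). Camera axes: x right, y up, looking along -z (the intrinsics and any distortion apply to the point x, -y, -z); pixel columns grow to the right and rows downward; lengths in m; the calibration is good to about 2 mm. A picture is of the moment at which its call begins.
- hand_in(): hands the job in; it is judged then, once.
Trained networks look in a picture, given as the dict that the camera call returned (one of the last four; its "shot" number tells which), for a name from the list of things; names that differ only in an ending like _2 or _b are one class to them, and where a whole thing is asked for, a point or a joint stands for the part that bears it (a point fixed in the world has none). Each returns a list of dicts, best first, with "conf" (0 to 1); they miss things now and then, are a little off and sometimes report something else, mostly with a low value. They report only what shows in the picture. A call takes as long as a camera call.
- find_in(picture, thing): "xyz" ([x, y, z] in m, in the coordinates of the camera as it stood for that picture, good to about 4 mm: the middle of the surface that is visible of it).
The state is a dict: "time_s": time; "qpos": joint angles; "qvel": joint speeds; "joint_torque": joint torques, N m; "tool_pos": TCP position; "tcp_rot": TCP orientation; "wrist_force": force on the tool from outside, world axes, zero at the start; "ft_torque": the same for the moment, N m; "gripper_width": finger opening in m; "finger_force": force on a finger pad.
Only numpy, scipy, OpenCV 4.12 (cv2) and the standard library are available. Lean on these libraries where they do the work, as an engineer would, in place of code of your own. Each camera call takes 0.05 s, during which the arm holds its last target. There are 200 camera calls.

### The job

The switch sample is already under the probe of the key-load tester. Start the test: switch the tester on by pressing the raised end of its power rocker, then press the round zero key all the way down and let it come up again, and only then push the mushroom-headed run knob in until it stays in. Use only the fingertips: press no other key, grip or lift nothing, and leave the probe and everything lying about where it is.

Things in the scene. Friction and masses are not known exactly. Their poses are not given: they have to be found in the camera images.
- tester: Ivory benchtop key-load tester, 300 mm wide, 400 deep. Origin on the bench under its centre, x to its back, y to the left of an operator facing it, z up. Its bowed front (x = -200 mm) carries the sloping control panel; behind that a black bed 150 mm high (x = -60 to 140), then a white column 435 mm high, 130 wide. The black crosshead on the column reaches forward to x = 60 mm.
- panel_centre (a point): Centre of the control panel's surface, 108 mm above the bench. x: up the slope (22 degrees), y: operator's left, z: square out of the panel. Controls at (x, y) mm: rocker (0, 100), zero key (30, 38), return key (-30, 38), jog-up key (30, -28), jog-down key (-30, -28), run knob (0, -98). Panel 145 mm up the slope, 300 wide; bezels 3 to 4 mm proud (9 round the knob's stem).
- rocker_press (a point): Point to press: on the face of the power rocker's raised end (down the slope), 19 mm from the pivot, 5 mm from the end. The rocker is a flat grey paddle in a black bezel, 48 mm long up the slope, 28 wide, pivoted at mid-length 10 mm above the panel, its face 3 mm over the pivot. The point moves with it: z square to the paddle, x along it up the slope. Travel: 8 mm.
- rocker (a joint): Power rocker, 0 = off (raised end down the slope), 0.40 rad = on (that end down). A snap action: pressed at the point it needs about 4 N, turns over past 0.20 rad and then stays on by itself. A broad finger that also bears on the other half of the paddle cannot turn it.
- zero_key_top (a point): Centre of the top of the zero key: the only round key, light grey, 24 mm across, top 12 mm above the panel. z axis square out of the panel; moves with the key.
- zero_key (a joint): Travel of the zero key, 0 = up, 0.005 m = all the way down. A spring brings it back; about 1 N to start, 4 N all the way down.
- run_knob_top (a point): Centre of the top of the run knob: black mushroom head, 40 mm across, 11 mm thick on a 20 mm stem, top 32 mm above the panel when out and 24 mm when in. z axis square out of the panel; moves with the knob.
- run_knob (a joint): Travel of the push-pull run knob, 0 = out, 0.008 m = in. A snap action: needs about 4 N, goes over at 0.004 m and then stays in.
- return_key (a joint): Oblong light grey key (22 mm up the slope by 42 mm), top 12 mm above the panel, below the zero key, not to be pressed. 0 = up, 0.005 m = down.
- jog_up (a joint): Square light grey 24 mm key with an arrow up the slope, top 12 mm above the panel, not to be pressed. 0 = up, 0.005 m = down.
- jog_down (a joint): Square light grey 24 mm key with an arrow down the slope, top 12 mm above the panel, not to be pressed. 0 = up, 0.005 m = down.
- probe_tip (a point): Lower tip of the probe under the load cell on the tester's crosshead, over the sample on the bed; not to be touched.
- sample: Switch sample on a green board 44 x 60 x 13 mm, lying on the bed under the probe; origin under its centre. Loose, to be left alone.
- weight: Steel calibration weight, 32 mm across, 40 mm high with a small head, standing on a front part of the bed towards one of the bed's sides; origin under its centre. Loose, to be left alone.
- screwdriver: Black-handled screwdriver, 170 mm long, lying on the bench in front of the tester; origin under the middle of its length, x towards the tip. Loose, to be left alone.
- sample_tray: Grey two-compartment tray with switch samples, 120 x 170 x 30 mm, on the bench; origin under its centre. To be left alone.
- tip_jar: Small jar with a white cap, 48 mm across, 65 mm high, on the bench close to the tester's right-hand side; origin under its centre. Loose, to be left alone.
- calipers: Steel calipers, 210 mm long, 12 mm thick, on the bench; origin under the middle of the beam, x along it to the jaws. Loose, to be left alone.
- mouse: Black computer mouse, 110 x 56 x 34 mm, on the bench in front of the rack computer; origin under its centre. To be left alone.

How it is judged:
By the outcome, as a careful person would: the job done as asked, in the order asked, and still so for the second after the job is handed in, with the robot touching nothing.
It also fails if it takes over 42 s, if anything falls off the work surface, if the arm or the gripper's body presses on something with over 40 N, if the wrist force passes 120 N, or if a joint passes its speed limit or range.

## Working session

There is one attempt and no reset: what is moved stays moved. The work goes in short steps, Python scripts to look and compute and a tool call to move; the robot and the scene stay as the last step left them, time stands still between calls to the robot, and variables do not carry over. Pictures are saved under pics/ and viewed, at most 10 in all, crops included, and the job is handed in when it is done.

Besides the shell and the picture viewer there is one more tool, called after "Call:" by a JSON object that holds its "fn" and its "kwargs", one argument or row to a line. drive_tool: Moves the arm, as the interface text tells. Its arguments: {"type":"object","properties":{"series":{"type":"array"}},"required":["series"]}

```bash
ls; mkdir -p pics; cat > h.py <<'E'
from workcell import *
import numpy as np, cv2
def w(pic,p):
    return (np.linalg.inv(np.array(pic["view"]))@np.r_[p,1])[:3]
def px(pic,P):
    c=(np.array(pic["view"])@np.r_[P,1])[:3]; a=np.array([c[0],-c[1]])/-c[2]
    a=a*(1+pic["k1"]*(a@a)); return a*[pic["fx"],pic["fy"]]+[pic["cx"],pic["cy"]]
def unpx(pic,u,v):
    d=np.array([(u-pic["cx"])/pic["fx"],(v-pic["cy"])/pic["fy"]]);a=d.copy()
    for _ in range(20): a=d/(1+pic["k1"]*(a@a))
    z=pic["range_z"][int(round(v)),int(round(u))]
    return w(pic,[a[0]*z,-a[1]*z,-z])
def save(pic,n,s=1): cv2.imwrite("pics/"+n,cv2.resize(cv2.cvtColor(pic["frame"],cv2.COLOR_RGB2BGR),None,fx=s,fy=s))
E
python3 - <<'E'
from h import *
np.set_printoptions(precision=4,suppress=True)
for n in ["top","side"]:
    p=grab_frame(n); save(p,n+"1.png",1.4)
    for t in ["tester","rocker_press","zero_key_top","run_knob_top","return_key","jog_up","jog_down","probe_tip","screwdriver","tip_jar"]:
        print(n,t,[(w(p,d["xyz"]).round(4),round(d["conf"],2)) for d in find_in(p,t)[:2]])
s=read_state();print(s)
E
```

```text
pics
top tester [(array([0.6717, 0.2432, 0.1484]), 0.64)]
top rocker_press [(array([0.4848, 0.1672, 0.1153]), 0.61), (array([ 0.5532, -0.0624,  0.0241]), 0.29)]
top zero_key_top [(array([0.4843, 0.1694, 0.1172]), 0.43), (array([ 0.5536, -0.0592,  0.0245]), 0.37)]
top run_knob_top [(array([0.6384, 0.0432, 0.1377]), 0.55)]
top return_key [(array([0.5147, 0.1104, 0.1045]), 0.44)]
top jog_up [(array([0.6029, 0.1133, 0.1305]), 0.62)]
top jog_down [(array([0.5656, 0.0688, 0.1061]), 0.64), (array([0.7861, 0.0347, 0.064 ]), 0.58)]
top probe_tip [(array([0.7096, 0.2904, 0.3013]), 0.87)]
top screwdriver [(array([ 0.5542, -0.061 ,  0.0257]), 0.81), (array([0.484 , 0.1698, 0.1197]), 0.36)]
top tip_jar [(array([0.7837, 0.0305, 0.0633]), 0.59)]
side tester [(array([0.639 , 0.201 , 0.1452]), 0.74)]
side rocker_press []
side zero_key_top [(array([0.5503, 0.1545, 0.1305]), 0.49)]
side run_knob_top [(array([0.6318, 0.0407, 0.1406]), 0.65)]
side return_key [(array([0.7784, 0.0296, 0.0449]), 0.46)]
side jog_up [(array([0.5938, 0.1156, 0.1319]), 0.51)]
side jog_down [(array([0.5626, 0.0655, 0.1054]), 0.4)]
side probe_tip [(array([0.6974, 0.2733, 0.2933]), 0.81), (array([0.4836, 0.1636, 0.1159]), 0.44)]
side screwdriver [(array([ 0.5476, -0.0641,  0.0185]), 0.7), (array([0.6413, 0.1966, 0.1443]), 0.46)]
side tip_jar [(array([0.7792, 0.0312, 0.0455]), 0.67)]
{'time_s': 1.1, 'qpos': array([ 1.0707,  0.3789,  1.7342,  0.    ,  1.0285, -0.0333]), 'qvel': array([-0.0007, -0.001 ,  0.0005,  0.0006, -0.001 ,  0.0003]), 'joint_torque': array([  0.0029, -76.3698, -43.4727,   0.0653,   0.0391,  -0.    ]), 'tool_pos': array([0.315 , 0.6251, 0.2139]), 'tcp_rot': array([[-0.893,  0.45 , -0.   ],
       [ 0.45 ,  0.893, -0.   ],
       [ 0.   , -0.   , -1.   ]]), 'wrist_force': array([ 0.1757, -0.8912, -0.3724]), 'ft_torque': array([ 0.0289, -0.0268, -0.0343]), 'finger_force': 0.0, 'gripper_width': 0.09143622224879501}
```

View pics/top1.png

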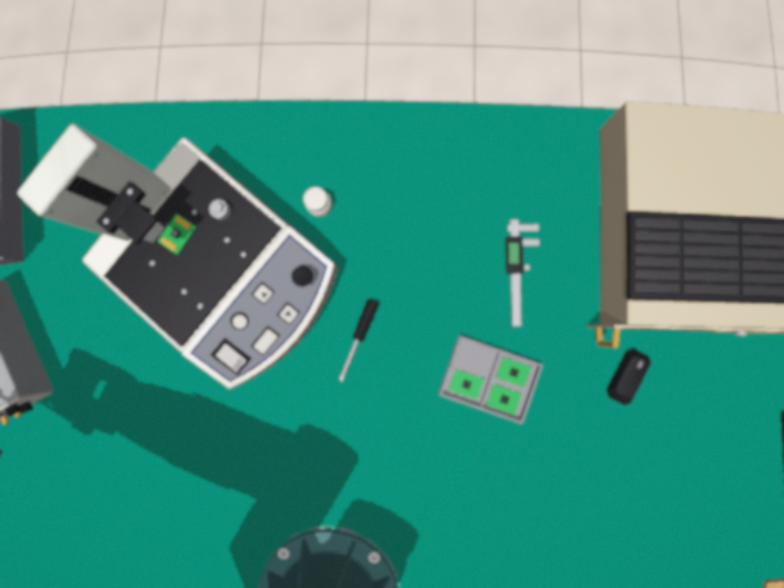

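View pics/side1.png

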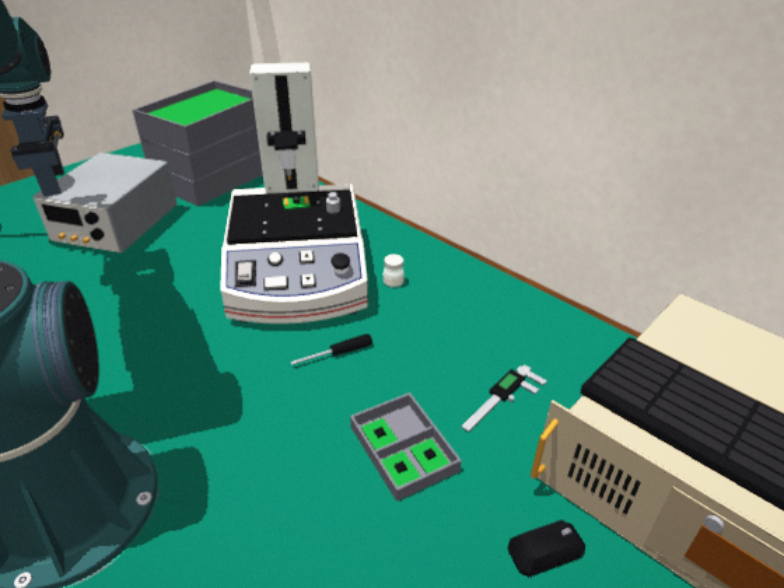

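The top view, at 1.4x, shows the controls at these pixels: rocker (231,357), zero key (239,321), return (265,341), jog-up (263,293), jog-down (288,314), knob (303,275). The side view agrees with this layout. I'll fit the tester pose to both views.

```bash
cat > fit.py <<'E'
from h import *
from scipy.optimize import least_squares
s,c=np.sin(np.radians(22)),np.cos(np.radians(22))
# panel-frame points (x,y,z mm) 
M={"zero":(30,38,12),"ret":(-30,38,12),"up":(30,-28,12),"down":(-30,-28,12),"knob":(0,-98,32),"rock":(0,100,13)}
def R(yaw):
    cy,sy=np.cos(yaw),np.sin(yaw)
    return np.array([[cy,-sy,0],[sy,cy,0],[0,0,1]])@np.array([[c,0,-s],[0,1,0],[s,0,c]])
def pw(q,m): return np.array([q[0],q[1],q[3]])+R(q[2])@(np.array(m)/1000)
def fit(obs): # list of (pic,name,u,v)
    f=lambda q:np.r_[np.concatenate([px(p,pw(q,M[n]))-[u,v] for p,n,u,v in obs]),(q[3]-.108)/.002]
    return least_squares(f,[.56,.11,.9,.108],loss="soft_l1")
E
python3 - <<'E'
from fit import *
np.set_printoptions(precision=4,suppress=True)
t=grab_frame("top");sd=grab_frame("side")
O=[("zero",239,321),("ret",265,341),("up",263,293),("down",288,314),("knob",303,275),("rock",231,357)]
S=[("zero",274.5,258),("ret",276,283),("up",307,256),("down",308,280),("knob",342,261),("rock",245,270)]
A=[(t,n,u/1.4,v/1.4) for n,u,v in O];B=[(sd,n,u/1.4,v/1.4) for n,u,v in S]
for o in (A,B,A+B):
    r=fit(o);print(r.x,r.fun.round(1))
q=r.x
for n in M: print(n,pw(q,M[n]))
a=.2;print("press",pw(q,(-19*np.cos(a)+-3*-0+3*np.sin(a)*1,100,10+19*np.sin(a)+3*np.cos(a))))
print("jaw",q[2],read_state()["time_s"])
E
```

```text
[0.5666 0.1113 0.888  0.108 ] [ 0.2 -0.   0.1 -0.   0.  -0.   0.4 -0.4 -0.4  0.5 -0.3  0.1  0. ]
[0.5614 0.1055 0.8757 0.1081] [ 0.7 -0.2 -0.3 -0.6  0.1  0.1  0.1  0.2 -0.6 -0.1 -0.   0.9  0.1]
[0.5662 0.1119 0.8842 0.1041] [ 0.4  0.1  0.2  0.1  0.2  0.2  0.4 -0.2 -0.3  0.9 -0.3  0.1  0.7 -0.5
 -0.1 -1.1  0.  -0.4  0.1 -0.4 -0.8 -0.7  0.3  0.6 -1.9]
zero [0.5516 0.154  0.1265]
ret [0.5163 0.111  0.104 ]
up [0.6026 0.1122 0.1265]
down [0.5673 0.0692 0.104 ]
knob [0.6344 0.0405 0.1338]
rock [0.4857 0.1715 0.1162]
press [0.4743 0.1575 0.1129]
jaw 0.8842379382581805 1.2
```

Call:
{"fn": "drive_tool", "kwargs": {
  "series": [
    [0,0,0,0.15,1],
    [0,0,0,0.15,1],
    [0,0,0,0.15,1],
    [0,0,0,0.15,1],
    [0,0,0,0.15,1],
    [0,0,0,0.15,1],
    [0,0,0,0.15,1],
    [0,0,0,0.15,1]
  ]
}}

```text
time_s: 2.0
tool_pos: [0.315, 0.6251, 0.2139]
tcp_rot: [[0.102, 0.995, -0.0], [0.995, -0.102, 0.0], [0.0, -0.0, -1.0]]
wrist_force: [1.2, 0.6, 0.2]
gripper_width: 0.0303
finger_force: 0.0
```

Call:
{"fn": "drive_tool", "kwargs": {
  "series": [
    [0,0,-1,0.146,1],
    [0,0,-1,0.146,1],
    [0,0,-1,0.146,1],
    [0,0,-1,0.146,1],
    [-4,2,0,0,1],
    [-4,2,0,0,1],
    [-4,3,0,0,1],
    [-4,3,0,0,1]
  ]
}}

```text
time_s: 2.8
tool_pos: [0.2916, 0.4361, 0.2538]
tcp_rot: [[0.628, 0.778, 0.0], [0.778, -0.628, -0.0], [0.0, 0.0, -1.0]]
wrist_force: [0.7, 0.3, 1.3]
gripper_width: 0.0004
finger_force: 0.0
```

Call:
{"fn": "drive_tool", "kwargs": {
  "series": [
    [-4,3,0,0,1],
    [-4,3,0,0,1],
    [0,4,0,0,1],
    [0,4,0,0,1],
    [0,4,0,0,1],
    [0,4,0,0,1],
    [0,4,0,0,1],
    [0,4,0,0,1]
  ]
}}

```text
time_s: 3.6
tool_pos: [0.4763, 0.1856, 0.2542]
tcp_rot: [[0.629, 0.777, 0.0], [0.777, -0.629, 0.0], [0.0, 0.0, -1.0]]
wrist_force: [0.4, 0.9, 1.0]
gripper_width: 0.0007
finger_force: 0.0
```

```bash
python3 - <<'E'
from fit import *
np.set_printoptions(precision=4,suppress=True)
p=grab_frame("wrist");save(p,"w1.png",1.4)
q=[.565,.110,.885,.107]
for n in M: print(n,(px(p,pw(q,M[n]))*1.4).round(0))
print(px(p,read_state()["tool_pos"])*1.4, grip_point_offset if 'grip_point_offset' in globals() else None)
E
```

```text
zero [525. 250.]
ret [509. 327.]
up [639. 251.]
down [610. 327.]
knob [754. 313.]
rock [416. 291.]
[399.4684 378.3721] 0.0188
```

View pics/w1.png

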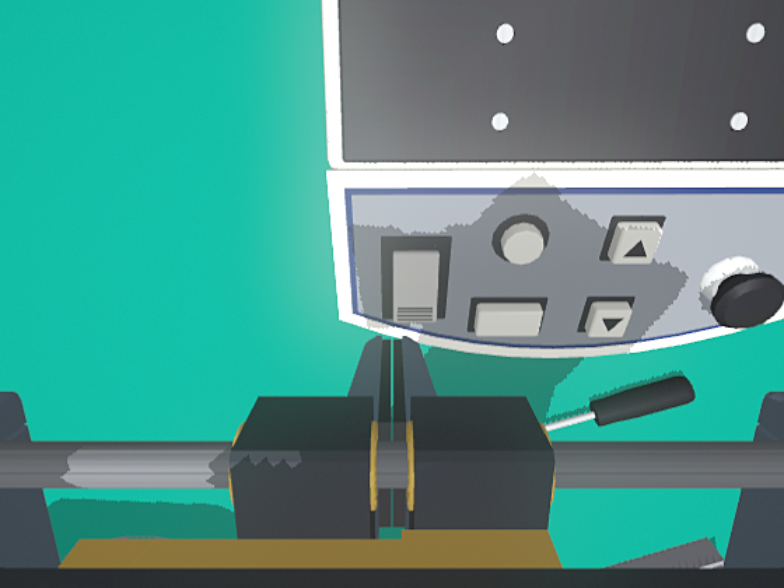

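The wrist view shows the rocker at (415,285), zero key (522,243), return (508,318), jog-up (636,243), jog-down (608,318) and knob (748,300). The closed fingers sit around (392,340).

```bash
cat > pose.py <<'E'
from fit import *
def plan(q):
    st=read_state(); T=st["tcp_rot"]; P=st["tool_pos"]; a=.2
    pts={n:pw(q,M[n]) for n in M}
    pts["press"]=pw(q,(-19*np.cos(a)+3*np.sin(a),100,10+19*np.sin(a)+3*np.cos(a)))
    for n in ("press","zero","knob"): print(n,pts[n].round(4),"tool cm from TCP",((T.T@(pts[n]-P))*100).round(2))
E
python3 - <<'E'
from pose import *
np.set_printoptions(precision=4,suppress=True)
t=grab_frame("top");sd=grab_frame("side");p=grab_frame("wrist")
O=[("zero",239,321),("ret",265,341),("up",263,293),("down",288,314),("knob",303,275)]
S=[("zero",274.5,258),("ret",276,283),("up",307,256),("down",308,280),("knob",342,261)]
W=[("zero",522,243),("ret",508,318),("up",636,243),("down",608,318),("knob",748,300),("rock",415,285)]
A,B,C=[[(k,n,u/1.4,v/1.4) for n,u,v in L] for k,L in ((t,O),(sd,S),(p,W))]
for o in (C,A+B+C):
    r=fit(o);print(r.x,r.fun.round(1));plan(r.x)
for n,u,v in W: print(n,unpx(p,u/1.4,v/1.4))
for u,v in [(385,345),(400,345),(370,372),(420,372),(350,395),(435,395)]: 
    X=unpx(p,u/1.4,v/1.4); s=read_state(); print("finger",u,v,(s["tcp_rot"].T@(X-s["tool_pos"])*1000).round(1))
E
```

```text
[0.5669 0.1136 0.8968 0.1021] [-0.2 -0.3  0.   0.7 -1.2 -1.1  0.1  0.   1.7  1.1 -0.  -0.1 -3. ]
press [0.4745 0.158  0.1108] tool cm from TCP [-2.26  1.73 14.3 ]
zero [0.5518 0.1555 0.1244] tool cm from TCP [ 2.42  7.89 12.93]
knob [0.636  0.043  0.1317] tool cm from TCP [-1.01 21.52 12.2 ]
[0.5669 0.1132 0.8953 0.1013] [ 0.3 -0.   0.2 -0.2 -0.2 -0.   0.2 -0.6 -0.9  0.3  0.7  0.1  0.1 -0.5
 -0.1  0.1  0.2  0.1 -0.8 -0.4 -0.2 -0.2  0.   0.6 -1.4 -0.8 -0.1  0.1
  1.1  1.4  0.2 -0.2 -3.4]
press [0.4745 0.1578 0.11  ] tool cm from TCP [-2.28  1.74 14.38]
zero [0.5518 0.1551 0.1236] tool cm from TCP [ 2.39  7.92 13.01]
knob [0.6359 0.0426 0.1309] tool cm from TCP [-1.06 21.54 12.28]
zero [0.5514 0.1571 0.1304]
ret [0.5177 0.1157 0.1093]
up [0.6022 0.1157 0.1304]
down [0.5678 0.0745 0.1083]
knob [0.633  0.0495 0.1384]
rock [0.4866 0.1736 0.1201]
finger 385 345 [15.   0.3 -3.9]
finger 400 345 [15.1  5.5 -4.2]
finger 370 372 [ 16.7  -3.9 -28.7]
finger 420 372 [ 17.   11.  -29.4]
finger 350 395 [ 16.4  -8.9 -42.6]
finger 435 395 [ 16.   14.5 -42. ]
```

Call:
{"fn": "drive_tool", "kwargs": {
  "series": [
    [-1.9,0.8,0,0,1],
    [-1.8,0.8,0,0,1],
    [0,0,4,0,1],
    [0,0,4,0,1],
    [0,0,3,0,1],
    [0,0,1,0,1],
    [0,0,0.5,0,1],
    [0,0,0,0,1]
  ]
}}

```text
time_s: 4.6
tool_pos: [0.4645, 0.1486, 0.1295]
tcp_rot: [[0.628, 0.778, 0.0], [0.778, -0.628, 0.0], [0.0, 0.0, -1.0]]
wrist_force: [0.1, -0.4, 0.4]
gripper_width: 0.0001
finger_force: 0.0
```

```bash
python3 - <<'E'
from pose import *
p=grab_frame("wrist");save(p,"w2.png",1.4);plan([.5662,.1125,.89,.108])
E
```

```text
press [0.474  0.1576 0.1167] tool cm from TCP [1.27 0.15 1.33]
zero [0.5513 0.1545 0.1304] tool cm from TCP [ 5.89  6.35 -0.02]
knob [0.6348 0.0415 0.1377] tool cm from TCP [ 2.35 19.95 -0.74]
```

View pics/w2.png

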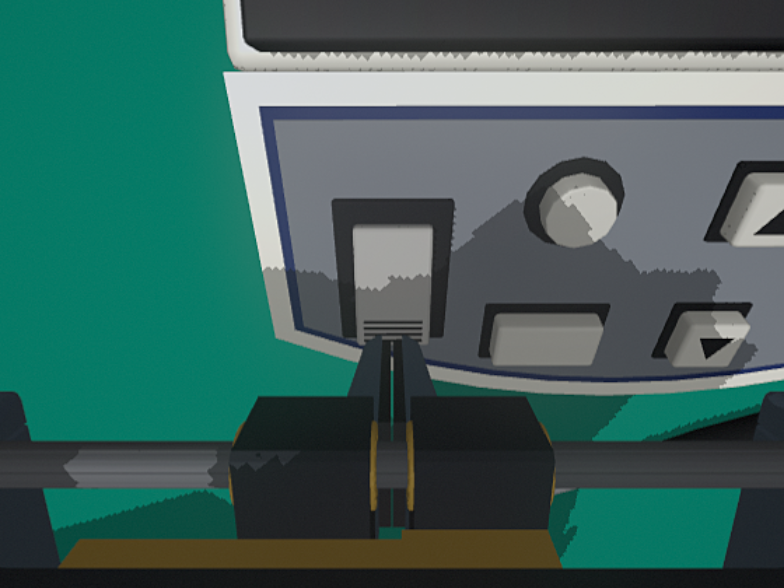

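The fingers are centred on the paddle (x about 392) just above its ribbed, raised end. Pressing now.

Call:
{"fn": "drive_tool", "kwargs": {
  "series": [
    [0,0,0.5,0,1],
    [0,0,0.5,0,1],
    [0,0,0.2,0,1],
    [0,0,0.2,0,1],
    [0,0,0,0,1]
  ]
}}

```text
time_s: 5.15
tool_pos: [0.4642, 0.1481, 0.1148]
tcp_rot: [[0.629, 0.778, -0.0], [0.778, -0.629, -0.0], [-0.0, -0.0, -1.0]]
wrist_force: [0.1, 0.1, 0.2]
gripper_width: 0.0005
finger_force: 0.0
```

Call:
{"fn": "drive_tool", "kwargs": {
  "series": [
    [0,0,0.2,0,1],
    [0,0,0,0,1]
  ]
}}

```text
time_s: 5.35
tool_pos: [0.4642, 0.1481, 0.1127]
tcp_rot: [[0.629, 0.778, -0.0], [0.778, -0.629, -0.0], [-0.0, -0.0, -1.0]]
wrist_force: [-0.4, 0.4, 0.3]
gripper_width: 0.0009
finger_force: 0.0
```

Call:
{"fn": "drive_tool", "kwargs": {
  "series": [
    [0,0,0.2,0,1],
    [0,0,0,0,1]
  ]
}}

```text
time_s: 5.55
tool_pos: [0.4644, 0.1482, 0.1108]
tcp_rot: [[0.629, 0.778, 0.0], [0.778, -0.629, 0.0], [0.0, 0.0, -1.0]]
wrist_force: [-0.2, -1.2, 2.4]
gripper_width: 0.0006
finger_force: 0.7
```

Call:
{"fn": "drive_tool", "kwargs": {
  "series": [
    [0,0,0.2,0,1],
    [0,0,0,0,1]
  ]
}}

```text
time_s: 5.75
tool_pos: [0.4648, 0.1484, 0.1097]
tcp_rot: [[0.629, 0.778, 0.001], [0.778, -0.629, 0.0], [0.001, 0.0, -1.0]]
wrist_force: [-6.0, -1.5, 18.0]
gripper_width: 0.0002
finger_force: 9.2
```

Call:
{"fn": "drive_tool", "kwargs": {
  "series": [
    [0,0,-1,0,1],
    [0,0,-3,0,1],
    [-1,0,-3,0,1],
    [-1,0,0,0,1],
    [0,0,0,0,1]
  ]
}}

```text
time_s: 6.25
tool_pos: [0.4512, 0.1321, 0.1792]
tcp_rot: [[0.629, 0.777, 0.001], [0.777, -0.629, 0.0], [0.001, 0.001, -1.0]]
wrist_force: [-0.9, -0.2, -0.2]
gripper_width: 0.0003
finger_force: 0.0
```

```bash
python3 - <<'E'
from pose import *
p=grab_frame("wrist");q=[.5662,.1125,.89,.108]
# paddle profile along the slope, in panel coordinates
for x in range(-34,36,4):
    u,v=px(p,pw(q,(x,100,12))); X=unpx(p,u,v); print(x,(R(q[2]).T@(X-pw(q,(0,0,0)))*1000).round(1))
save(p,"w3.png",1.4)
E
```

```text
-34 [-42.  100.    1.2]
-30 [-37.2 100.    2. ]
-26 [-31.9 100.    3.6]
-22 [-25.1 100.    7.5]
-18 [-20.1 100.    8.8]
-14 [-14.7 100.   10.9]
-10 [-10.8 100.   10.8]
-6 [ -6.2 100.   11.7]
-2 [ -1.4 100.   13. ]
2 [  2.7 100.   13.2]
6 [  6.9 100.   13.7]
10 [ 12.3 100.   16.3]
14 [ 16.  100.   15.9]
18 [ 20.2 100.   16.5]
22 [ 22.1 100.   12.2]
26 [ 21.9 100.    2.8]
30 [ 26.6 100.    4. ]
34 [ 30.1 100.    2.4]
```

View pics/w3.png

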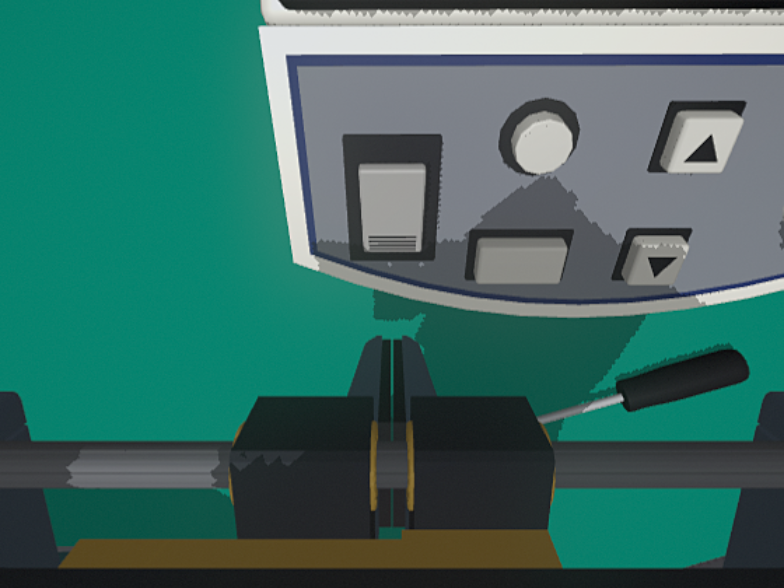

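The paddle's low end is now the one down the slope (tilt +0.2 rad), so the rocker is on. Next is the zero key.

Call:
{"fn": "drive_tool", "kwargs": {
  "series": [
    [2.3,2.2,0,0,1],
    [2.2,2.1,0,0,1],
    [2.2,2.1,0,0,1],
    [0,0,2.5,0,1],
    [0,0,1.3,0,1],
    [0,0,0.5,0,1],
    [0,0,0,0,1]
  ]
}}

```text
time_s: 7.0
tool_pos: [0.5426, 0.1443, 0.1349]
tcp_rot: [[0.629, 0.778, -0.002], [0.778, -0.629, -0.001], [-0.002, -0.001, -1.0]]
wrist_force: [-0.2, -0.2, -0.5]
gripper_width: 0.0004
finger_force: 0.0
```

Call:
{"fn": "drive_tool", "kwargs": {
  "series": [
    [0,0,0.3,0,1],
    [0,0,0.2,0,1],
    [0,0,0,0,1]
  ]
}}

```text
time_s: 7.3
tool_pos: [0.5439, 0.1446, 0.1314]
tcp_rot: [[0.629, 0.778, 0.001], [0.778, -0.629, 0.0], [0.001, 0.001, -1.0]]
wrist_force: [0.8, 0.0, 2.0]
gripper_width: 0.0006
finger_force: 0.7
```

Call:
{"fn": "drive_tool", "kwargs": {
  "series": [
    [0,0,0.2,0,1],
    [0,0,0.1,0,1],
    [0,0,0,0,1]
  ]
}}

```text
time_s: 7.6
tool_pos: [0.5439, 0.1445, 0.1282]
tcp_rot: [[0.629, 0.778, 0.001], [0.778, -0.629, 0.0], [0.001, 0.0, -1.0]]
wrist_force: [0.5, 0.9, 3.8]
gripper_width: 0.0006
finger_force: 1.5
```

Call:
{"fn": "drive_tool", "kwargs": {
  "series": [
    [0,0,0.1,0,1],
    [0,0,0.1,0,1],
    [0,0,0,0,1]
  ]
}}

```text
time_s: 7.9
tool_pos: [0.544, 0.1446, 0.1263]
tcp_rot: [[0.629, 0.778, 0.001], [0.778, -0.629, 0.0], [0.001, 0.0, -1.0]]
wrist_force: [-0.7, 0.6, 9.1]
gripper_width: 0.0004
finger_force: 3.7
```

Call:
{"fn": "drive_tool", "kwargs": {
  "series": [
    [0,0,0.1,0,1],
    [0,0,0,0,1]
  ]
}}

```text
time_s: 8.1
tool_pos: [0.5442, 0.1447, 0.1258]
tcp_rot: [[0.629, 0.778, 0.001], [0.778, -0.629, 0.0], [0.001, 0.0, -1.0]]
wrist_force: [-3.9, 0.4, 16.9]
gripper_width: 0.0002
finger_force: 8.2
```

The zero key bottomed: contact at z≈0.132, then stiff at 0.126 with 17 N. I'll release it and go to the knob.

Call:
{"fn": "drive_tool", "kwargs": {
  "series": [
    [0,0,-1,0,1],
    [0,0,-2.5,0,1],
    [0,0,-2.5,0,1],
    [-1,3.4,0,0,1],
    [-1,3.4,0,0,1],
    [-1,3.4,0,0,1],
    [-0.5,3.4,0,0,1],
    [0,0,0,0,1]
  ]
}}

```text
time_s: 8.9
tool_pos: [0.6292, 0.0291, 0.1849]
tcp_rot: [[0.631, 0.776, 0.0], [0.776, -0.631, -0.0], [-0.0, 0.001, -1.0]]
wrist_force: [-0.8, -0.2, 0.0]
gripper_width: 0.0004
finger_force: 0.0
```

```bash
python3 - <<'E'
from pose import *
p=grab_frame("wrist");q=[.5662,.1125,.89,.108];plan(q);save(p,"w4.png",1.4)
for n in ("zero","up","ret","down","knob"):
    u,v=px(p,pw(q,M[n])); X=unpx(p,u,v); print(n,(np.array([u,v])*1.4).round(),(R(q[2]).T@(X-pw(q,(0,0,0)))*1000).round(1))
E
```

```text
press [0.474  0.1576 0.1167] tool cm from TCP [  0.18 -19.95   6.79]
zero [0.5513 0.1545 0.1304] tool cm from TCP [  4.82 -13.76   5.42]
knob [0.6348 0.0415 0.1377] tool cm from TCP [ 1.3  -0.15  4.69]
zero [ 68. 222.] [30.4 37.5 12.7]
up [219. 222.] [ 29.9 -28.   11.9]
ret [115. 324.] [-30.7  38.6  11.2]
down [244. 324.] [-29.6 -28.2  12.5]
knob [381. 304.] [  0.1 -98.   32.1]
```

View pics/w4.png

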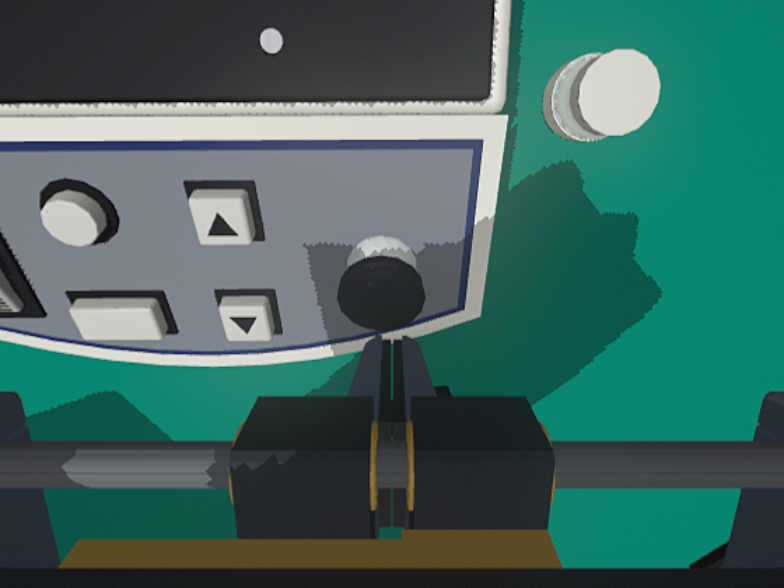

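The zero key is up again and the knob at (381,292) lies just ahead of the fingertips. Pressing it now.

Call:
{"fn": "drive_tool", "kwargs": {
  "series": [
    [0,-0.2,2.5,0,1],
    [0,0,1.3,0,1],
    [0,0,0.4,0,1],
    [0,0,0.2,0,1],
    [0,0,0,0,1]
  ]
}}

```text
time_s: 9.45
tool_pos: [0.6259, 0.0333, 0.1413]
tcp_rot: [[0.629, 0.778, 0.0], [0.778, -0.629, 0.0], [0.0, 0.0, -1.0]]
wrist_force: [-0.0, 0.2, 1.2]
gripper_width: 0.0001
finger_force: 0.0
```

Call:
{"fn": "drive_tool", "kwargs": {
  "series": [
    [0,0,0.2,0,1],
    [0,0,0.2,0,1],
    [0,0,0,0,1]
  ]
}}

```text
time_s: 9.75
tool_pos: [0.6262, 0.033, 0.1372]
tcp_rot: [[0.629, 0.778, 0.001], [0.778, -0.629, 0.0], [0.001, 0.001, -1.0]]
wrist_force: [0.5, -0.4, 2.4]
gripper_width: 0.0004
finger_force: 0.9
```

Call:
{"fn": "drive_tool", "kwargs": {
  "series": [
    [0,0,0.2,0,1],
    [0,0,0,0,1]
  ]
}}

```text
time_s: 9.95
tool_pos: [0.6256, 0.0329, 0.1346]
tcp_rot: [[0.629, 0.778, -0.001], [0.778, -0.629, -0.0], [-0.0, -0.0, -1.0]]
wrist_force: [0.0, -0.5, -0.3]
gripper_width: 0.0003
finger_force: 0.0
```

The contact force dropped to zero, so the knob has probably snapped over. I'll press a little further to be sure, then retract.

Call:
{"fn": "drive_tool", "kwargs": {
  "series": [
    [0,0,0.2,0,1],
    [0,0,0.15,0,1],
    [0,0,0,0,1]
  ]
}}

```text
time_s: 10.25
tool_pos: [0.6256, 0.0329, 0.131]
tcp_rot: [[0.629, 0.778, -0.001], [0.778, -0.629, -0.0], [-0.0, -0.0, -1.0]]
wrist_force: [-1.0, -0.7, 0.1]
gripper_width: 0.0007
finger_force: 0.0
```

Call:
{"fn": "drive_tool", "kwargs": {
  "series": [
    [0,0,-1,0,1],
    [0,0,-3,0,1],
    [0,0,-3,0,1],
    [0,0,-3,0,1],
    [-3,0,0,0,1],
    [-3,0,0,0,1],
    [0,0,0,0,1],
    [0,0,0,0,1]
  ]
}}

```text
time_s: 11.05
tool_pos: [0.5883, -0.0139, 0.2323]
tcp_rot: [[0.63, 0.777, 0.001], [0.777, -0.63, 0.0], [0.001, 0.001, -1.0]]
wrist_force: [0.5, -0.2, 0.2]
gripper_width: 0.0004
finger_force: 0.0
```

```bash
python3 - <<'E'
from pose import *
q=[.5662,.1125,.89,.108]
p=grab_frame("wrist");save(p,"w5.png",1.4)
for n,m in [("zero",M["zero"]),("up",M["up"]),("ret",M["ret"]),("down",M["down"]),("knob",(0,-98,24)),("rocklo",(-20,100,9)),("rockhi",(18,100,17))]:
    u,v=px(p,pw(q,m))
    if 0<=u<559 and 0<=v<419: print(n,(R(q[2]).T@(unpx(p,u,v)-pw(q,(0,0,0)))*1000).round(1))
E
```

```text
zero [30.1 37.9 12.2]
up [ 30.2 -28.2  12.8]
ret [-30.1  38.1  11.8]
down [-29.2 -28.4  13.5]
knob [ -0.4 -98.   23.1]
rocklo [-20.2 100.3   8.6]
```

View pics/w5.png

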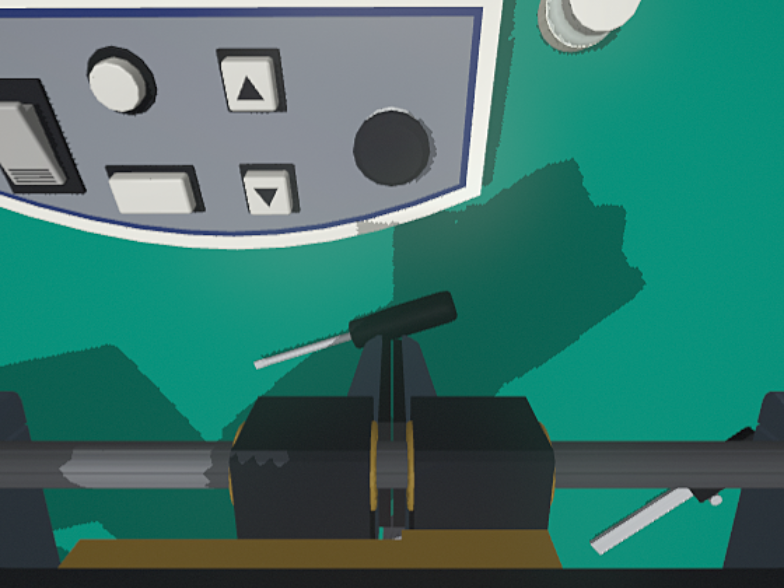

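The knob at (392,147) is in, measuring 23 mm above the panel. The zero key is up, the rocker is on, and the arm is clear of everything.

```bash
python3 -c "
from workcell import *
print(hand_in())"
```

```text
the job is handed in; nothing more can be done
None
```

The tester is running: I switched the rocker on, pressed the zero key fully and let it come up, then pushed the run knob in and it stayed in; the job was handed in at about 11 s with the arm clear of everything.

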